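Dock the watch test chamber and tighten its cap to the first click

TASK

Pick up the steel watch-testing chamber by its black tab, set it down gently in the pocket of the blue dock (either end first) and let go. Then take the black post of the red lever and swing it clockwise (seen from above) until the cap is home and its slip clutch clicks once; stop at that first click, before a second one, and let go with the chamber still lying flat in the dock. Leave the other things on the bench alone.

Things in the scene. Friction and masses are not known exactly. Their poses are not given: they have to be found in the camera images.
- chamber: loose steel block 170 x 84 x 34 mm (x, y, z), about 0.75 kg with all it carries; origin at the centre of its underside, long axis x. On top: a round watch dial at its -x end, a black carrying tab in the middle, and the screw cap with red lever at its +x end (axis at x = +48 mm, y = 0). It balances roughly at the tab.
- tab_grip (a point): grip point in the black tab on the chamber: at x = -14 mm, y = 0, z = 58 mm in the chamber's frame. The tab is 44 mm long (chamber x), 14 mm thick (chamber y), from 34 to 68 mm above the chamber's underside. Axes as the chamber's.
- pivot (a point): point on the cap's vertical axis at the chamber's top face: x = +48 mm, y = 0, z = 34 mm in the chamber's frame; axes as the chamber's. A dark collar (36 mm radius, 8 mm high) and on it the red lever hub (30 mm radius, top 58 mm above the chamber's underside) turn about this axis.
- lever_grip (a point): grip point in the black upright round post at the end of the red lever: 80 mm from the cap's axis, 82 mm above the chamber's underside. Post 18 mm in diameter, from 54 mm (top of the lever bar) to 98 mm above the underside. Site x points outwards along the lever. In the chamber's frame the lever points at 1.309 rad minus joint cap minus joint lever, anticlockwise from chamber +x seen from above.
- cap (a joint): turn of the screw cap (dark collar) in the chamber, rad, growing clockwise seen from above; starts anywhere from 0 to 0.5 and is home against its stop at 0.9. Needs about 0.06 N m. White dots on the collar lie 30 degrees apart: the yellow pointer on the lever's hub starts at the first dot and lies near the second after one click.
- lever (a joint): clutch slip of the lever past the collar, rad, clockwise, 0 at the start. The lever carries the cap along until home; then at about 0.22 N m (2.7 N at the post) the clutch gives, the resistance falling away over a tooth passed at 0.26 (first click); next notch at 0.52, second click at 0.79. It stays where it is left. Turned anticlockwise it unscrews the cap without slip.
- dock: fixed dock: blue plate 200 x 114 mm with a low aluminium fence all round, origin at the centre of its underside on the bench, long axis x. The pocket is 178 x 92 mm, its floor 8 mm above the bench, the fence's top 22 mm above the bench. The chamber lies in it flat with 4 mm play on each side, either way round.
- case: bystander: dark leather watch case 85 x 115 x 40 mm (x, y, z), loose; origin at the centre of its underside
- timepiece: bystander: round brass timepiece, 88 mm diameter, 57 mm high, loose; origin at the centre of its underside
- stand: bystander: small white bell-shaped stand, 48 mm diameter, with an upright green handle, 80 mm high in all, loose; origin at the centre of its underside
There are look-alikes about, which are no part of the job. There is more than one size of the chamber; the job needs the largest. Several things have the shape of the dock; the one meant has the colours described above.

How it is judged:
By the outcome, as a careful person would: the job done as asked, in the order asked, and still so for the second after the job is handed in, with the robot touching nothing.
It also fails if it takes over 67 s, if anything falls off the work surface, if the arm or the gripper's body presses on something with over 40 N, if the wrist force passes 120 N, or if a joint passes its speed limit or range.

ROBOT

A 6-joint arm with a two-finger parallel gripper is mounted at the origin on the work surface. World frame = base frame: x ahead of the robot, y to its left, z up, the work surface at z = 0. Lengths are in m, angles in degrees, forces in N, time in s.
With the tool pointing down it reaches from about 0.35 to 0.85 m from the base axis. Payload 8.1 kg.
Tool frame: the origin (TCP) lies at the very end of the fingers, on their centre line; the grasp point (between the pads) lies 19 mm behind it (robot.grip_point_offset is the distance from the TCP to the grasp point, in m); z points along the fingers, y is the line along which they close (so a half turn about z gives the same grasp; the last joint's range is limited). The gripper opens to 85 mm and grips with 20 to 120 N. Pads are 22 mm wide; open, the fingers measure 114 mm over their backs; the gripper's body (76 mm by 85 mm) begins 54 mm behind the grasp point. The pads swing forward as they close: fully open they stand 13 mm farther back than shut.
Start: joints at [-73.877, 7.471, 85.268, -0, 87.261, -4.893], TCP at [0.215, -0.56, 0.231] pointing down, gripper open.
Joint ranges: [-169.43, 169.43], [-51.17, 129.36], [1.28, 143.12], [-76.62, 256.62], [0, 156.53], [-152.29, 152.29]. Speed limits (degrees/s): [136.94, 136.94, 159.86, 180, 180, 180].

INTERFACE

Orientations are given as a 3x3 rotation matrix whose columns are the frame's x, y, z axes.
In Python, from station import robot gives the robot as it stands.
- The arm moves only by the tool jog_arm, never from a script. Its argument "increments" is a list of rows, each an object of numbers: "claw": the closure, from 0 (fully open) to 1 (shut); "tx", "ty", "tz": the shift along the tool's x, y, z in cm; "twist": the turn about the tool's z in degrees. A call has 1 to 8 rows; each row shifts and turns the commanded pose from where the row before left it, along the tool's axes as they then stand; what a row does not reach is not made up. A row lasts 1/10 s, in which the tool goes at most 50 mm and 8.59 degrees, less where a joint would pass 70% of its speed; a pose out of reach is approached as far as the arm can. A call is refused whole if a number of a shift passes 5 or a number of a turn 8.59, either way. A call with a gripper value outside its range is refused whole. The fingers move at their own pace and stop on an object; the grip force is fixed at half the most. Time passes only in rows, so rows that do not move let the fingers close. It gives the time, the measured TCP pose, the force, the opening and the grip force at its end, in the units of the state.
- robot.state(): the state, without advancing time (a new reading comes with each control period).
- robot.camera(name): name is "side" or "top" or "wrist"; returns the picture (420x560x3 uint8, red, green, blue); there is no depth.
- robot.camera_info(name): a dict with "fx", "fy", "cx", "cy" (pixels), "R" (3x3) and "t" (3): a world point X has camera coordinates R X + t. Camera axes: x right, y down, z forward; pixel columns grow to the right and rows downward; lengths in m; the calibration is good to about 2 mm. A picture is of the moment at which its call begins: read the wrist's pose just before it. camera_info takes no time and is no camera call; for the wrist camera it gives the pose at the moment of the call.
- robot.finish_job(): hands the job in; it is judged then, once.
The state is a dict: "clock": time; "qpos": joint angles; "qd": joint speeds; "joint_efforts": joint torques, N m; "ee_pos": TCP position; "ee_rot": TCP orientation; "ft_force": force on the tool from outside, world axes, zero at the start; "wrist_torque": the same for the moment, N m; "gripper_width": finger opening in m; "grip_force": force on a finger pad.
Only numpy, scipy, OpenCV 4.12 (cv2) and the standard library are available. Lean on these libraries where they do the work, as an engineer would, in place of code of your own. Each camera call takes 0.05 s, during which the arm holds its last target. There are 200 camera calls.

## Working session

There is one attempt and no reset: what is moved stays moved. The work goes in short steps, Python scripts to look and compute and a tool call to move; the robot and the scene stay as the last step left them, time stands still between calls to the robot, and variables do not carry over. Pictures are saved under pics/ and viewed, at most 10 in all, crops included, and the job is handed in when it is done.

Besides the shell and the picture viewer there is one more tool, called in YAML: its name, and indented under it one key for each argument. jog_arm: Moves the arm, as the interface text tells. Its arguments: {"type":"object","properties":{"increments":{"type":"array","items":{"type":"object","properties":{"claw":{"type":"number"},"tx":{"type":"number"},"ty":{"type":"number"},"tz":{"type":"number"},"twist":{"type":"number"}}}}},"required":["increments"]}

```bash
mkdir -p pics; python3 - <<'E'
from station import robot
import cv2,numpy as np
a=robot.camera("top");b=robot.camera("side")
cv2.imwrite("pics/top.png",a[:,:,::-1]);cv2.imwrite("pics/side.png",b[:,:,::-1])
np.set_printoptions(precision=4,suppress=True)
for n in("top","side","wrist"):print(n,robot.camera_info(n))
print(robot.state())
E
```

```text
top {'fx': 436.67835199168337, 'fy': 436.67835199168337, 'cx': 274.5335155709599, 'cy': 203.24601830567318, 'R': array([[-0.0238, -0.9997, -0.006 ],
       [-0.9889,  0.0244, -0.1469],
       [ 0.147 ,  0.0025, -0.9891]]), 't': array([0.0089, 0.5442, 1.0019])}
side {'fx': 415.9628842678299, 'fy': 415.9628842678299, 'cx': 272.3665368756037, 'cy': 213.7486910112365, 'R': array([[-0.9583, -0.2856, -0.0045],
       [-0.2182,  0.7422, -0.6337],
       [ 0.1843, -0.6063, -0.7736]]), 't': array([0.5013, 0.1846, 1.1179])}
wrist {'fx': 370.6044953474265, 'fy': 370.6044953474265, 'cx': 280.29884287803486, 'cy': 209.7755142410461, 'R': array([[ 0.3599, -0.933 , -0.0021],
       [-0.8935, -0.3453,  0.2872],
       [-0.2687, -0.1015, -0.9579]]), 't': array([-0.6   , -0.0386,  0.3802])}
{'clock': 0.1, 'qpos': array([-73.8763,   7.5132,  85.3251,  -0.0013,  87.2602,  -4.8943]), 'qd': array([-0.0136, -0.0992,  0.0071, -0.0509,  0.0396,  0.0811]), 'joint_efforts': array([  0.0009, -57.0951, -50.1942,  -0.0002,   0.0082,   0.    ]), 'ee_pos': array([ 0.2151, -0.5596,  0.2303]), 'ee_rot': array([[ 0.9335,  0.3587, -0.0005],
       [ 0.3587, -0.9335,  0.0016],
       [ 0.0001, -0.0017, -1.    ]]), 'ft_force': array([ 0.0876, -0.7243, -0.1497]), 'wrist_torque': array([-0.0054,  0.0039, -0.018 ]), 'grip_force': 0.0, 'gripper_width': 0.08561961426016287}
```

View pics/top.png

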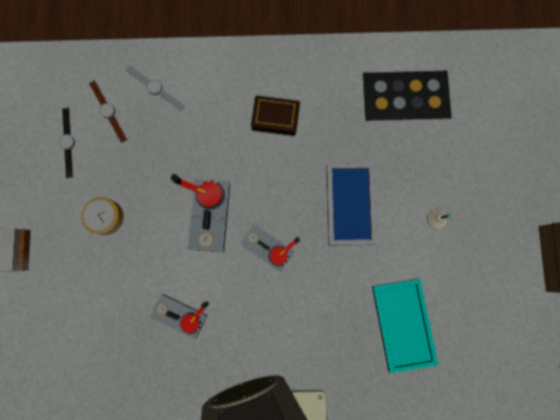

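View pics/side.png

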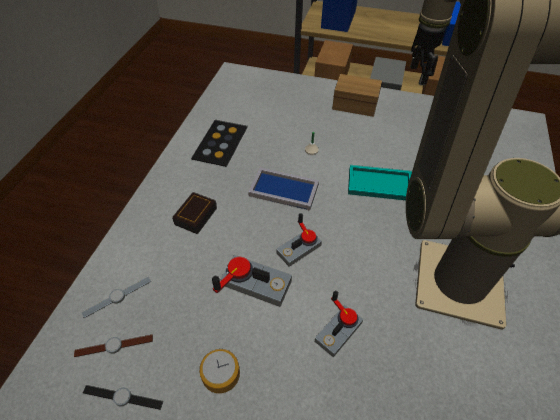

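Top view candidates. Chambers: large (208,215), medium (268,247), small (180,315); I choose the large one at (208,215), with its tab at (207,220) and its post at (177,179). Docks: blue with an aluminium fence (350,204) and teal (405,325); I choose the blue one. Next is one close crop covering both choices.

```bash
cat > h.py <<'E'
import numpy as np,cv2
from station import robot
np.set_printoptions(precision=4,suppress=True)
def ray(ci,uv,z):
    uv=np.atleast_2d(np.array(uv,float));R,t=ci["R"],ci["t"]
    d=np.c_[(uv[:,0]-ci["cx"])/ci["fx"],(uv[:,1]-ci["cy"])/ci["fy"],np.ones(len(uv))]@R
    c=-R.T@t
    return c+d*((z-c[2])/d[:,2])[:,None]
def proj(ci,X):
    p=np.atleast_2d(X)@ci["R"].T+ci["t"]
    return np.c_[p[:,0]/p[:,2]*ci["fx"]+ci["cx"],p[:,1]/p[:,2]*ci["fy"]+ci["cy"]]
def big(m):
    c,_=cv2.findContours(m.astype(np.uint8),cv2.RETR_EXTERNAL,cv2.CHAIN_APPROX_NONE)
    return max(c,key=cv2.contourArea)
E
python3 - <<'E'
from h import *
a=cv2.imread("pics/top.png");ci=robot.camera_info("top")
cv2.imwrite("pics/crop.png",cv2.resize(a[155:260,165:385],None,fx=3.6,fy=3.6,interpolation=cv2.INTER_CUBIC))
hsv=cv2.cvtColor(a,cv2.COLOR_BGR2HSV);H,S,V=cv2.split(hsv)
m=(H>100)&(H<125)&(S>150)&(V>60)
m[:155]=0;m[260:]=0
r=cv2.minAreaRect(big(m));b=cv2.boxPoints(r);print("blue",r);p=ray(ci,b,0.008);print(p,p.mean(0))
for i in range(2): d=p[i+1]-p[i];print(np.linalg.norm(d),np.degrees(np.arctan2(d[1],d[0])))
m=((H<8)|(H>172))&(S>150)&(V>80);m[:,240:]=0;m[230:]=0
c=big(m);
dt=cv2.distanceTransform(m.astype(np.uint8),cv2.DIST_L2,5);k=np.unravel_index(dt.argmax(),dt.shape);print("hub",k,dt.max(),ray(ci,k[::-1],0.055))
x0=170;sub=V<45
lab=cv2.connectedComponentsWithStats(sub[165:260,165:240].astype(np.uint8))
for s,cc in zip(lab[2],lab[3]): 
    if s[4]>15: print(s,cc+165,ray(ci,cc+165,.068),ray(ci,cc+165,.09))
E
```

```text
blue ((351.0624084472656, 203.8091278076172), (69.32604217529297, 35.31142807006836), 88.45184326171875)
[[ 0.63   -0.1503  0.008 ]
 [ 0.6302 -0.2381  0.008 ]
 [ 0.4581 -0.2332  0.008 ]
 [ 0.4578 -0.1474  0.008 ]] [ 0.544  -0.1923  0.008 ]
0.08779843007755955 -89.85690742014135
0.1722150937564672 178.35521102781632
hub (np.int64(195), np.int64(213)) 8.4 [[0.5653 0.1404 0.055 ]]
[   0    0   75   95 6951] [202.1246 212.1391] [[0.5234 0.1639 0.068 ]] [[0.5205 0.1601 0.09  ]]
[ 7 10  9  9 54] [175.8704 179.037 ] [[0.6032 0.2255 0.068 ]] [[0.5986 0.2204 0.09  ]]
[ 38  44   8  20 118] [206.4237 218.9831] [[0.5072 0.1539 0.068 ]] [[0.5047 0.1504 0.09  ]]
```

View pics/crop.png

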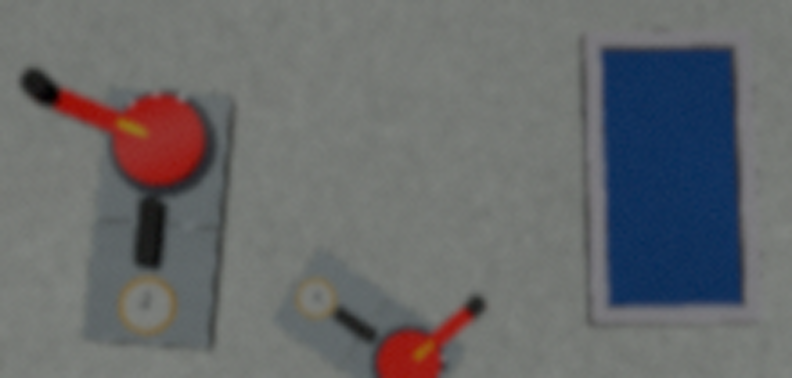

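The crop confirms it: the large chamber has its hub at the far (+x) end, its post upper left, tab and dial below. The dock is blue with a pale fence. Moving above the chamber.

jog_arm:
  increments:
    - {"tx":2.6,"ty":-2.8}
    - {"tx":2.6,"ty":-2.8}
    - {"tx":2.6,"ty":-2.8}
    - {"tx":2.6,"ty":-2.8}
    - {"tx":2.6,"ty":-2.8}
    - {"tx":2.6,"ty":-2.8}
    - {"tx":2.6,"ty":-2.8}
    - {"tx":2.6,"ty":-2.8}

```text
validation failed for argument at $.in...
```

jog_arm:
  increments:
    - {"tx":2.6,"ty":-2.8}
    - {"tx":2.6,"ty":-2.8}
    - {"tx":2.6,"ty":-2.8}
    - {"tx":2.6,"ty":-2.8}
    - {"tx":2.6,"ty":-2.8}
    - {"tx":2.6,"ty":-2.8}
    - {"tx":2.6,"ty":-2.8}
    - {"tx":2.6,"ty":-2.8}

```text
validation failed for argument at $.in...
```

jog_arm:
  increments:
    - {"tx":2.6,"ty":-2.8}
    - {"tx":2.6,"ty":-2.8}
    - {"tx":2.6,"ty":-2.8}
    - {"twist":7}
    - {"twist":7}
    - {"twist":7}
    - {"twist":6}
    - {}

```text
validation failed for argument at $.in...
```

```bash
python3 - <<'E'
from h import *
import pickle
s=robot.state();ci=robot.camera_info("wrist");a=robot.camera("wrist")
cv2.imwrite("pics/w1.png",a[:,:,::-1]);pickle.dump(ci,open("w1.pkl","wb"))
print(s["ee_pos"],s["ee_rot"],s["qpos"],s["clock"])
E
```

```text
[ 0.2151 -0.5596  0.2303] [[ 0.9335  0.3587 -0.0005]
 [ 0.3587 -0.9335  0.0016]
 [ 0.0001 -0.0017 -1.    ]] [-73.8763   7.5132  85.3251  -0.0013  87.2602  -4.8943] 0.1
```

View pics/w1.png

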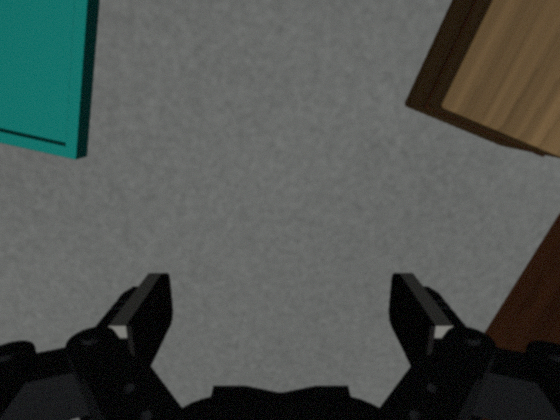

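The moves were refused, so the arm is still at the start; the picture shows only the teal dock (upper left) and a wooden box. The rows may need every field.

jog_arm:
  increments:
    - {"claw":0,"tx":2.6,"ty":-2.8,"tz":0,"twist":0}
    - {"claw":0,"tx":2.6,"ty":-2.8,"tz":0,"twist":0}
    - {"claw":0,"tx":2.6,"ty":-2.8,"tz":0,"twist":0}
    - {"claw":0,"tx":2.6,"ty":-2.8,"tz":0,"twist":0}
    - {"claw":0,"tx":2.6,"ty":-2.8,"tz":0,"twist":0}
    - {"claw":0,"tx":2.6,"ty":-2.8,"tz":0,"twist":0}
    - {"claw":0,"tx":2.6,"ty":-2.8,"tz":0,"twist":0}
    - {"claw":0,"tx":2.6,"ty":-2.8,"tz":0,"twist":0}

```text
clock: 0.95
ee_pos: [0.3292, -0.2749, 0.2311]
ee_rot: [[0.934, 0.358, -0.0], [0.358, -0.934, 0.0], [0.0, -0.0, -1.0]]
ft_force: [1.3, 0.1, -0.1]
gripper_width: 0.0855
grip_force: 0.0
```

jog_arm:
  increments:
    - {"claw":0,"tx":2.6,"ty":-2.8,"tz":0,"twist":0}
    - {"claw":0,"tx":2.6,"ty":-2.8,"tz":0,"twist":0}
    - {"claw":0,"tx":2.6,"ty":-2.8,"tz":0,"twist":0}
    - {"claw":0,"tx":2.6,"ty":-2.8,"tz":0,"twist":0}
    - {"claw":0,"tx":2.6,"ty":-2.8,"tz":0,"twist":0}
    - {"claw":0,"tx":2.6,"ty":-2.8,"tz":0,"twist":0}
    - {"claw":0,"tx":2.6,"ty":-2.8,"tz":0,"twist":0}
    - {"claw":0,"tx":2.6,"ty":-2.8,"tz":0,"twist":0}

```text
clock: 1.75
ee_pos: [0.4431, 0.0089, 0.2312]
ee_rot: [[0.933, 0.359, 0.0], [0.359, -0.933, -0.0], [0.0, 0.0, -1.0]]
ft_force: [-0.1, -0.1, -0.4]
gripper_width: 0.0857
grip_force: 0.0
```

jog_arm:
  increments:
    - {"claw":0,"tx":2.6,"ty":-2.8,"tz":0,"twist":0}
    - {"claw":0,"tx":2.6,"ty":-2.8,"tz":0,"twist":0}
    - {"claw":0,"tx":2.6,"ty":-2.8,"tz":0,"twist":0}
    - {"claw":0,"tx":0,"ty":0,"tz":0,"twist":7}
    - {"claw":0,"tx":0,"ty":0,"tz":0,"twist":7}
    - {"claw":0,"tx":0,"ty":0,"tz":0,"twist":7}
    - {"claw":0,"tx":0,"ty":0,"tz":0,"twist":6}
    - {"claw":0,"tx":0,"ty":0,"tz":0,"twist":0}

```text
clock: 2.55
ee_pos: [0.4853, 0.1137, 0.231]
ee_rot: [[0.994, -0.106, -0.001], [-0.106, -0.994, -0.0], [-0.001, 0.0, -1.0]]
ft_force: [-0.3, -0.4, -0.3]
gripper_width: 0.0855
grip_force: 0.0
```

```bash
python3 - <<'E'
from h import *
import pickle
s=robot.state();ci=robot.camera_info("wrist");a=robot.camera("wrist")
cv2.imwrite("pics/w2.png",a[:,:,::-1]);pickle.dump(ci,open("w2.pkl","wb"))
print(s["ee_pos"],s["ee_rot"],s["qpos"],s["clock"])
E
```

```text
[0.4853 0.1137 0.231 ] [[ 0.9944 -0.1057 -0.0006]
 [-0.1057 -0.9944 -0.0001]
 [-0.0006  0.0002 -1.    ]] [  7.2928  -8.3848 101.0729  -0.0013  87.347  103.3629] 2.55
```

View pics/w2.png

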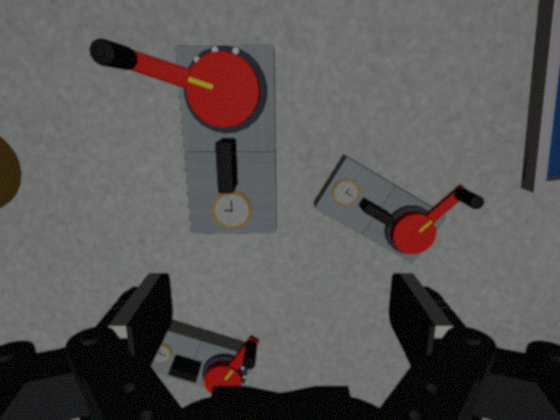

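The wrist view shows the large chamber: hub (222,90), tab (227,165), dial (231,211), top-face corners about (177,45), (273,44), (276,233), (188,233).

```bash
python3 - <<'E'
from h import *
import pickle
ci=pickle.load(open("w2.pkl","rb"))
dial=ray(ci,[231,211],.035)[0];hub=ray(ci,[222,90],.058)[0]
print("dial",dial,"hub",hub);d=hub-dial;print(np.hypot(*d[:2]),np.degrees(np.arctan2(d[1],d[0])))
c=ray(ci,[[177,45],[273,44],[276,233],[188,233]],.034);print(c,c.mean(0))
for i,j in((3,0),(2,1),(3,2),(0,1)):
    d=c[j]-c[i];print(np.hypot(*d[:2]),np.degrees(np.arctan2(d[1],d[0])))
a=cv2.imread("pics/w2.png");V=a.max(2)
print(V[130:200:4,205:248:2])
E
```

```text
dial [0.4604 0.1629 0.035 ] hub [0.5697 0.1516 0.058 ]
0.10982536718140837 -5.898856239149623
[[0.6104 0.1876 0.034 ]
 [0.6027 0.1067 0.034 ]
 [0.4333 0.1225 0.034 ]
 [0.4422 0.2081 0.034 ]] [0.5221 0.1562 0.034 ]
0.16938600284712468 -6.951837747457478
0.17015004958508756 -5.328116968291544
0.08606903941004349 -95.98982961864485
0.08126382703694807 -95.4422903439089
[[100  97  94  84  63  55  46  50  45  45  41  46  47  40  43  41  45  60
   76  89  99  98]
 [ 98  99 101 103 101  93 101  94  93  89  91  93  98  98  97  97  96 100
   98  99  98  99]
 [100 100  98 102  99 100  98  94  70  39  44  44  43  42  49  77  98  99
   97  98  97  99]
 [ 98  97  98  99  99  74  34  11  17  11  20  23  19  13   6  33  90  96
   98  99  97  99]
 [ 97 100 100 104  94  61  21  20  24  30  23  31  31  19  16  24  92  99
   97  99 102  97]
 [ 91  90  91  93  89  56  21  21  25  23  28  26  28   7   3  26  82  96
   96  95  97  94]
 [ 95  95  98  96  98  70  13  21  15  31  24  24  29  21  11  24  84  99
   95 100  94  98]
 [ 93  96  97  98  92  77  22  22  20  26  19  25  24  16   0  21  77  96
   93 
[... 243 characters left out ...]
2  32  31  19   7  11  59  95
   98  98  96 100]
 [ 97  98  97  97  99  99  52  12  28  26  23  24  31  19   9   8  64  98
  100  97  99  99]
 [ 97  98  97  97 100  99  53  24  25  27  19  26  28  29   0   7  54  97
  101 100  96  97]
 [103 100 101  99 100  95  61  29  21  20  28  27  27  25   5   7  47  95
   99  98  97 100]
 [100 102  97 100 101  96  69  28  22  24  21  27  26  26   9  38  87 101
  101  99 101  99]
 [100  97 101 100 102  97  84  29  22  22  26  22  29  21  38  72  91  97
   96  98  99  97]
 [ 98  96  93 102  99  99  93  94 101  98  94  92  99 101 103 113 109 113
  110  92  92 103]
 [ 96  98  95  96  91 106 119 115 114 120 116 113 119 117 117 115 113 116
  115 114 108  89]]
```

jog_arm:
  increments:
    - {"claw":0,"tx":0.9,"ty":-2.3,"tz":0,"twist":0}
    - {"claw":0,"tx":0.9,"ty":-2.3,"tz":1,"twist":0}
    - {"claw":0,"tx":0,"ty":0,"tz":4,"twist":0}
    - {"claw":0,"tx":0,"ty":0,"tz":4,"twist":0}
    - {"claw":0,"tx":0,"ty":0,"tz":4,"twist":0}
    - {"claw":0,"tx":0,"ty":0,"tz":3,"twist":0}
    - {"claw":0,"tx":0,"ty":0,"tz":2,"twist":0}
    - {"claw":0,"tx":0,"ty":0,"tz":1,"twist":0}

```text
clock: 3.4
ee_pos: [0.5064, 0.1571, 0.0387]
ee_rot: [[0.995, -0.101, -0.004], [-0.101, -0.995, -0.001], [-0.004, 0.001, -1.0]]
ft_force: [-0.1, 0.2, -0.2]
gripper_width: 0.0853
grip_force: 0.0
```

jog_arm:
  increments:
    - {"claw":1,"tx":0,"ty":0,"tz":0,"twist":0}
    - {"claw":1,"tx":0,"ty":0,"tz":0,"twist":0}
    - {"claw":1,"tx":0,"ty":0,"tz":0,"twist":0}
    - {"claw":1,"tx":0,"ty":0,"tz":0,"twist":0}
    - {"claw":1,"tx":0,"ty":0,"tz":0,"twist":0}
    - {"claw":1,"tx":0,"ty":0,"tz":0,"twist":0}
    - {"claw":1,"tx":0,"ty":0,"tz":0,"twist":0}
    - {"claw":1,"tx":0,"ty":0,"tz":0,"twist":0}

```text
clock: 4.2
ee_pos: [0.5092, 0.158, 0.0425]
ee_rot: [[0.995, -0.104, 0.002], [-0.104, -0.995, 0.001], [0.002, -0.001, -1.0]]
ft_force: [-0.4, 1.5, 6.1]
gripper_width: 0.0128
grip_force: 61.7
```

jog_arm:
  increments:
    - {"claw":1,"tx":0,"ty":0,"tz":-0.5,"twist":0}
    - {"claw":1,"tx":0,"ty":0,"tz":-1,"twist":0}
    - {"claw":1,"tx":0,"ty":0,"tz":-2,"twist":0}
    - {"claw":1,"tx":0,"ty":0,"tz":-2.5,"twist":0}
    - {"claw":1,"tx":0,"ty":0,"tz":-2.5,"twist":0}
    - {"claw":1,"tx":0,"ty":0,"tz":-2.5,"twist":0}
    - {"claw":1,"tx":0,"ty":0,"tz":-1.5,"twist":0}
    - {"claw":1,"tx":0,"ty":0,"tz":-0.5,"twist":0}

```text
clock: 5.0
ee_pos: [0.509, 0.1576, 0.1732]
ee_rot: [[0.995, -0.104, 0.003], [-0.104, -0.995, 0.0], [0.002, -0.001, -1.0]]
ft_force: [0.2, -0.2, -7.5]
gripper_width: 0.0133
grip_force: 60.1
```

jog_arm:
  increments:
    - {"claw":1,"tx":0.2,"ty":1,"tz":0,"twist":0}
    - {"claw":1,"tx":0.3,"ty":2,"tz":0,"twist":0}
    - {"claw":1,"tx":0.4,"ty":2.5,"tz":0,"twist":0}
    - {"claw":1,"tx":0.4,"ty":2.5,"tz":0,"twist":0}
    - {"claw":1,"tx":0.4,"ty":2.5,"tz":0,"twist":0}
    - {"claw":1,"tx":0.4,"ty":2.5,"tz":0,"twist":0}
    - {"claw":1,"tx":0.4,"ty":2.5,"tz":0,"twist":0}
    - {"claw":1,"tx":0.4,"ty":2.5,"tz":0,"twist":0}

```text
clock: 5.8
ee_pos: [0.5168, -0.026, 0.1691]
ee_rot: [[0.995, -0.104, -0.004], [-0.104, -0.995, 0.0], [-0.004, 0.0, -1.0]]
ft_force: [0.3, 0.2, -6.7]
gripper_width: 0.0129
grip_force: 60.0
```

jog_arm:
  increments:
    - {"claw":1,"tx":0.4,"ty":2.5,"tz":0,"twist":0}
    - {"claw":1,"tx":0.4,"ty":2.5,"tz":0,"twist":0}
    - {"claw":1,"tx":0.4,"ty":2.5,"tz":0,"twist":0}
    - {"claw":1,"tx":0.4,"ty":2.5,"tz":0,"twist":0}
    - {"claw":1,"tx":0.4,"ty":2.5,"tz":0,"twist":0}
    - {"claw":1,"tx":0.4,"ty":2,"tz":0,"twist":0}
    - {"claw":1,"tx":0.4,"ty":1.6,"tz":0,"twist":0}
    - {"claw":1,"tx":0,"ty":0.5,"tz":0,"twist":0}

```text
clock: 6.6
ee_pos: [0.528, -0.1942, 0.1698]
ee_rot: [[0.994, -0.106, -0.002], [-0.106, -0.994, 0.0], [-0.002, -0.0, -1.0]]
ft_force: [0.6, 0.9, -6.4]
gripper_width: 0.0128
grip_force: 60.0
```

jog_arm:
  increments:
    - {"claw":1,"tx":0,"ty":0,"tz":0,"twist":-1.6}
    - {"claw":1,"tx":0,"ty":0,"tz":0,"twist":-2}
    - {"claw":1,"tx":0,"ty":0,"tz":0,"twist":-1}
    - {"claw":1,"tx":0,"ty":0,"tz":0,"twist":0}
    - {"claw":1,"tx":0,"ty":0,"tz":0,"twist":0}

```text
clock: 7.1
ee_pos: [0.5289, -0.1919, 0.1712]
ee_rot: [[1.0, -0.024, -0.0], [-0.024, -1.0, 0.0], [-0.0, -0.0, -1.0]]
ft_force: [0.6, 0.3, -8.2]
gripper_width: 0.013
grip_force: 60.0
```

```bash
python3 - <<'E'
from h import *
import pickle
s=robot.state();ci=robot.camera_info("wrist");a=robot.camera("wrist")
b=robot.camera("side");t=robot.camera("top")
cv2.imwrite("pics/w3.png",a[:,:,::-1]);cv2.imwrite("pics/s3.png",b[:,:,::-1]);cv2.imwrite("pics/t3.png",t[:,:,::-1]);pickle.dump(ci,open("w3.pkl","wb"))
print(s["ee_pos"],s["ee_rot"],s["ft_force"],s["wrist_torque"],s["clock"])
E
```

```text
[ 0.5289 -0.1919  0.1712] [[ 0.9997 -0.0237 -0.0001]
 [-0.0237 -0.9997  0.0001]
 [-0.0001 -0.0001 -1.    ]] [ 0.5804  0.3241 -8.1721] [-0.0397 -0.0106 -0.0264] 7.1
```

View pics/w3.png

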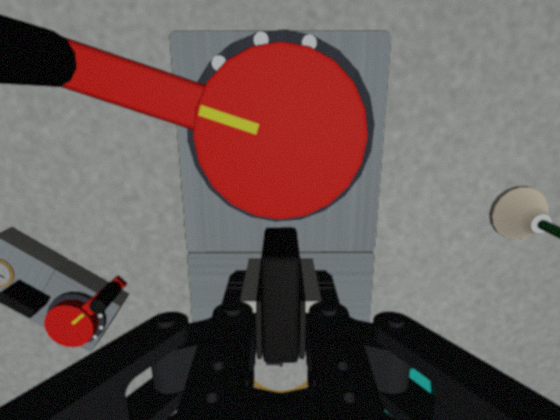

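The chamber hangs square in the grip (far edge row 31, corners columns 171 and 390; hub at (280,130)) and hides the dock. I'll refine the dock position from the first top and side pictures.

```bash
python3 - <<'E'
from h import *
for n,roi in(("top",(155,260,320,385)),("side",(165,215,240,330))):
    a=cv2.imread(f"pics/{n}.png");ci=robot.camera_info(n);cam=-ci["R"].T@ci["t"]
    r0,r1,c0,c1=roi;k=4
    s=cv2.resize(a[r0:r1,c0:c1],None,fx=k,fy=k,interpolation=cv2.INTER_LINEAR).astype(int)
    m=(s[:,:,0]-s[:,:,2])>45
    c=big(m)[:,0,:].astype(float);uv=(c+.5)/k-.5+[c0,r0]
    print(n,"cam",cam)
    lo=ray(ci,uv,.008)[:,:2];hi=ray(ci,uv,.022)[:,:2]
    th=np.radians(-1.3);R=np.array([[np.cos(th),np.sin(th)],[-np.sin(th),np.cos(th)]])
    ctr=np.array([.5436,-.1912]);cc=R@(cam[:2]-ctr)
    L=(lo-ctr)@R.T;Hh=(hi-ctr)@R.T
    for ax,half in((0,.089),(1,.046)):
        for sg in(1,-1):
            P=Hh if sg*cc[ax]>half else L   # wall nearer camera occludes by its top
            o=1-ax;sel=(abs(P[:,o])<(.065 if ax==0 and 0 else (.03 if o==1 else .07)))&(sg*P[:,ax]>half*.75)
            f=np.polyfit(P[sel,o],P[sel,ax],1);print("ax",ax,sg,"%.4f slope %.2f"%(f[1],np.degrees(f[0])),sel.sum(),"hi" if P is Hh else "lo")
E
```

```text
top cam [ 0.3911 -0.0069  1.071 ]
ax 0 1 0.0867 slope -0.86 96 lo
ax 0 -1 -0.0867 slope -0.88 100 hi
ax 1 1 0.0444 slope 0.45 228 hi
ax 1 -1 -0.0438 slope 0.49 225 lo
side cam [0.3147 0.6839 0.984 ]
ax 0 1 0.0873 slope 0.08 51 lo
ax 0 -1 -0.0884 slope -1.40 54 hi
ax 1 1 0.0452 slope 0.40 173 hi
ax 1 -1 -0.0446 slope 0.46 166 lo
```

jog_arm:
  increments:
    - {"claw":1,"tx":0.16,"ty":-0.12,"tz":0,"twist":-0.5}
    - {"claw":1,"tx":0,"ty":0,"tz":1.5,"twist":0}
    - {"claw":1,"tx":0,"ty":0,"tz":2,"twist":0}
    - {"claw":1,"tx":0,"ty":0,"tz":2,"twist":0}
    - {"claw":1,"tx":0,"ty":0,"tz":1.5,"twist":0}
    - {"claw":1,"tx":0,"ty":0,"tz":1,"twist":0}
    - {"claw":1,"tx":0,"ty":0,"tz":0.5,"twist":0}
    - {"claw":1,"tx":0,"ty":0,"tz":0,"twist":0}

```text
clock: 8.05
ee_pos: [0.5302, -0.1912, 0.0857]
ee_rot: [[1.0, -0.015, -0.001], [-0.015, -1.0, 0.0], [-0.001, -0.0, -1.0]]
ft_force: [-0.4, 0.8, -7.7]
gripper_width: 0.0129
grip_force: 59.8
```

```bash
python3 - <<'E'
from h import *
s=robot.state();b=robot.camera("side");w=robot.camera("wrist")
c=cv2.resize(b[130:230,220:350],None,fx=4,fy=4,interpolation=cv2.INTER_CUBIC)
cv2.imwrite("pics/s4.png",c[:,:,::-1])
print(s["ee_pos"],s["ee_rot"],s["ft_force"])
E
```

```text
[ 0.5302 -0.1912  0.0857] [[ 0.9999 -0.0154 -0.0009]
 [-0.0154 -0.9999  0.0004]
 [-0.0009 -0.0004 -1.    ]] [-0.3948  0.783  -7.743 ]
```

View pics/s4.png

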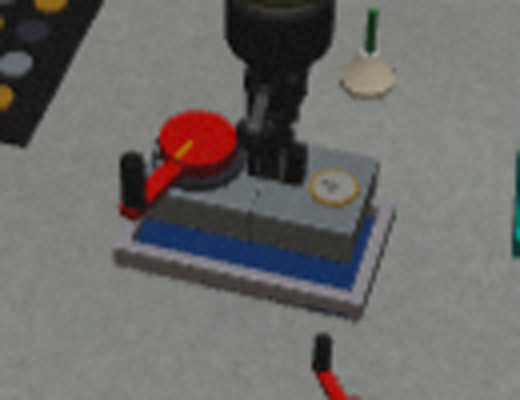

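The chamber hangs level about 35 mm above the pocket and lined up with it (pocket visible evenly along its front). Lowering it.

jog_arm:
  increments:
    - {"claw":1,"tx":0,"ty":0.0,"tz":1,"twist":0}
    - {"claw":1,"tx":0,"ty":0,"tz":1,"twist":0}
    - {"claw":1,"tx":0,"ty":0,"tz":0.6,"twist":0}
    - {"claw":1,"tx":0,"ty":0,"tz":0.3,"twist":0}
    - {"claw":1,"tx":0,"ty":0,"tz":0.2,"twist":0}
    - {"claw":1,"tx":0,"ty":0,"tz":0.1,"twist":0}
    - {"claw":1,"tx":0,"ty":0,"tz":0,"twist":0}

```text
clock: 8.85
ee_pos: [0.5306, -0.1914, 0.0544]
ee_rot: [[1.0, -0.015, 0.0], [-0.015, -1.0, -0.0], [0.0, 0.0, -1.0]]
ft_force: [-0.4, 0.2, -6.6]
gripper_width: 0.0127
grip_force: 59.8
```

jog_arm:
  increments:
    - {"claw":1,"tx":0,"ty":0,"tz":0.1,"twist":0}
    - {"claw":1,"tx":0,"ty":0,"tz":0.1,"twist":0}
    - {"claw":1,"tx":0,"ty":0,"tz":0.1,"twist":0}
    - {"claw":1,"tx":0,"ty":0,"tz":0.1,"twist":0}
    - {"claw":1,"tx":0,"ty":0,"tz":0,"twist":0}

```text
clock: 9.35
ee_pos: [0.5306, -0.1914, 0.0505]
ee_rot: [[1.0, -0.015, 0.0], [-0.015, -1.0, -0.0], [0.0, 0.0, -1.0]]
ft_force: [-0.8, 0.2, -4.1]
gripper_width: 0.0126
grip_force: 60.4
```

jog_arm:
  increments:
    - {"claw":1,"tx":0,"ty":0,"tz":0.05,"twist":0}
    - {"claw":1,"tx":0,"ty":0,"tz":0,"twist":0}

```text
clock: 9.55
ee_pos: [0.5306, -0.1914, 0.0505]
ee_rot: [[1.0, -0.015, 0.0], [-0.015, -1.0, -0.0], [0.0, 0.0, -1.0]]
ft_force: [-4.8, 3.0, 3.9]
gripper_width: 0.0126
grip_force: 61.3
```

Seated. Opening and lifting.

jog_arm:
  increments:
    - {"claw":0.7,"tx":0,"ty":0,"tz":0,"twist":0}
    - {"claw":0.4,"tx":0,"ty":0,"tz":0,"twist":0}
    - {"claw":0.2,"tx":0,"ty":0,"tz":0,"twist":0}
    - {"claw":0.2,"tx":0,"ty":0,"tz":0,"twist":0}
    - {"claw":0.2,"tx":0,"ty":0,"tz":-1,"twist":0}
    - {"claw":0.2,"tx":0,"ty":0,"tz":-3,"twist":0}
    - {"claw":0.2,"tx":0,"ty":0,"tz":-4,"twist":0}
    - {"claw":0.2,"tx":0,"ty":0,"tz":-4,"twist":0}

```text
clock: 10.35
ee_pos: [0.5301, -0.1912, 0.1714]
ee_rot: [[1.0, -0.015, -0.001], [-0.015, -1.0, 0.0], [-0.001, -0.0, -1.0]]
ft_force: [1.1, -1.2, 0.4]
gripper_width: 0.0683
grip_force: 0.0
```

jog_arm:
  increments:
    - {"claw":0.2,"tx":-2,"ty":0,"tz":-4,"twist":0}
    - {"claw":0.2,"tx":-3,"ty":0,"tz":-2,"twist":0}
    - {"claw":0.2,"tx":-1,"ty":0,"tz":0,"twist":0}
    - {"claw":0.2,"tx":0,"ty":0,"tz":0,"twist":0}

```text
clock: 10.75
ee_pos: [0.4701, -0.1907, 0.2309]
ee_rot: [[1.0, -0.016, 0.002], [-0.016, -1.0, -0.001], [0.002, 0.001, -1.0]]
ft_force: [0.0, -0.4, -0.2]
gripper_width: 0.068
grip_force: 0.0
```

```bash
python3 - <<'E'
from h import *
import pickle
s=robot.state();ci=robot.camera_info("wrist");a=robot.camera("wrist");b=robot.camera("side")
cv2.imwrite("pics/w5.png",a[:,:,::-1]);pickle.dump(ci,open("w5.pkl","wb"));cv2.imwrite("pics/s5.png",b[:,:,::-1])
print(s["ee_pos"],s["ee_rot"],s["qpos"],s["clock"],s["ft_force"])
E
```

```text
[ 0.4701 -0.1907  0.2309] [[ 0.9999 -0.0162  0.002 ]
 [-0.0162 -0.9999 -0.0011]
 [ 0.002   0.001  -1.    ]] [-27.8669  -7.1282  99.9345  -0.0014  87.066   63.0622] 10.75 [ 0.0199 -0.4432 -0.1698]
```

View pics/w5.png

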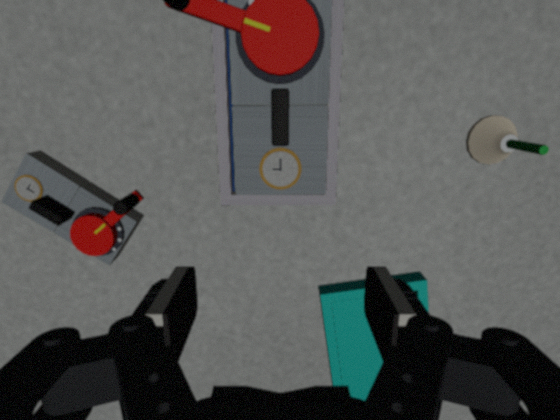

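The chamber lies flat inside the fence, with even margins. The hub is at (280,34), the yellow pointer runs (245,20)-(270,30), and the post is at the top edge near (178,0). Computing the pivot and lever angle.

```bash
python3 - <<'E'
from h import *
import pickle
ci=pickle.load(open("w5.pkl","rb"))
hub=ray(ci,[280,34],.066)[0];p1,p2=ray(ci,[[245,20],[270,30]],.067);dial=ray(ci,[281,168],.043)[0]
d=hub-dial;print("hub",hub,"chamber yaw",np.degrees(np.arctan2(d[1],d[0])),np.hypot(*d[:2]))
d=p1-p2;print("pointer yaw",np.degrees(np.arctan2(d[1],d[0])))
d=p1-hub;print("p1-hub yaw",np.degrees(np.arctan2(d[1],d[0])))
ci=pickle.load(open("w2.pkl","rb"))
h=ray(ci,[222,90],.058)[0]
for uv,z in(([103,48],.098),([127,57],.056)):
    p=ray(ci,uv,z)[0];d=p-h;print(p,np.hypot(*d[:2]),"rel yaw",np.degrees(np.arctan2(d[1],d[0]))+6)
# lever bar axis in w3 via red mask outside hub
ci=pickle.load(open("w3.pkl","rb"))
q=ray(ci,[[280,130],[210,114],[73,64]],.18);print(np.degrees(np.arctan2(*(q[1:]-q[0])[:,1::-1].T if 0 else ((q[1:]-q[0])[:,1],(q[1:]-q[0])[:,0])))+1.36)
E
```

```text
hub [ 0.5908 -0.1933  0.066 ] chamber yaw -0.3799220210862037 0.10714626963515476
pointer yaw 69.06717324271047
p1-hub yaw 69.36460268544755
[0.604  0.2231 0.098 ] 0.07936625402741776 rel yaw 70.33541559002249
[0.6025 0.2236 0.056 ] 0.07912505232108823 rel yaw 71.49661767240868
[77.4453 72.7154]
```

jog_arm:
  increments:
    - {"claw":0.2,"tx":2,"ty":-1,"tz":0,"twist":0}
    - {"claw":0.2,"tx":3.5,"ty":-1.8,"tz":0,"twist":0}
    - {"claw":0.2,"tx":3.5,"ty":-1.8,"tz":0,"twist":0}
    - {"claw":0.2,"tx":3.5,"ty":-1.8,"tz":0,"twist":0}
    - {"claw":0.2,"tx":2.2,"ty":-1.1,"tz":0,"twist":0}
    - {"claw":0.2,"tx":0,"ty":0,"tz":0,"twist":-7.5}
    - {"claw":0.2,"tx":0,"ty":0,"tz":0,"twist":-7.5}
    - {"claw":0.2,"tx":0,"ty":0,"tz":0,"twist":-7.5}

```text
clock: 11.65
ee_pos: [0.6188, -0.1168, 0.227]
ee_rot: [[0.927, 0.374, -0.004], [0.374, -0.927, 0.001], [-0.003, -0.002, -1.0]]
ft_force: [-0.4, 0.1, 0.5]
gripper_width: 0.0687
grip_force: 0.0
```

jog_arm:
  increments:
    - {"claw":0.2,"tx":0,"ty":0,"tz":0,"twist":-8}
    - {"claw":0.2,"tx":0,"ty":0,"tz":0,"twist":-8}
    - {"claw":0.2,"tx":0,"ty":0,"tz":0,"twist":-8}
    - {"claw":0.2,"tx":0,"ty":0,"tz":0,"twist":-8}
    - {"claw":0.2,"tx":0,"ty":0,"tz":0,"twist":-8}
    - {"claw":0.2,"tx":0,"ty":0,"tz":0,"twist":-8}
    - {"claw":0.2,"tx":0,"ty":0,"tz":0,"twist":0}
    - {"claw":0.2,"tx":0,"ty":0,"tz":0,"twist":0}

```text
clock: 12.45
ee_pos: [0.6186, -0.1173, 0.2281]
ee_rot: [[0.352, 0.936, -0.002], [0.936, -0.352, 0.001], [-0.0, -0.002, -1.0]]
ft_force: [-0.5, -0.3, 0.1]
gripper_width: 0.068
grip_force: 0.0
```

```bash
python3 - <<'E'
from h import *
import pickle
s=robot.state();ci=robot.camera_info("wrist");a=robot.camera("wrist");b=robot.camera("side")
cv2.imwrite("pics/w6.png",a[:,:,::-1]);pickle.dump(ci,open("w6.pkl","wb"));cv2.imwrite("pics/s6.png",b[:,:,::-1])
print(s["ee_pos"],s["ee_rot"],s["qpos"],s["clock"],s["ft_force"])
P=np.array([.591,-.193])
po=np.r_[P+.08*np.array([np.cos(np.radians(70)),np.sin(np.radians(70))]),.106]
print("post px",proj(ci,po),po)
e=s["ee_rot"].T@(np.r_[po[:2],.071]-s["ee_pos"]);print("tool delta cm",e*100)
E
```

```text
[ 0.6186 -0.1173  0.2281] [[ 0.352   0.936  -0.0022]
 [ 0.936  -0.352   0.0007]
 [-0.0001 -0.0023 -1.    ]] [-15.4044  12.23    80.2929   0.0071  87.6088   5.2022] 12.45 [-0.5462 -0.2534  0.0786]
post px [[280.0343 201.0452]] [ 0.6184 -0.1178  0.106 ]
tool delta cm [-0.0571  0.0356 15.7124]
```

View pics/w6.png

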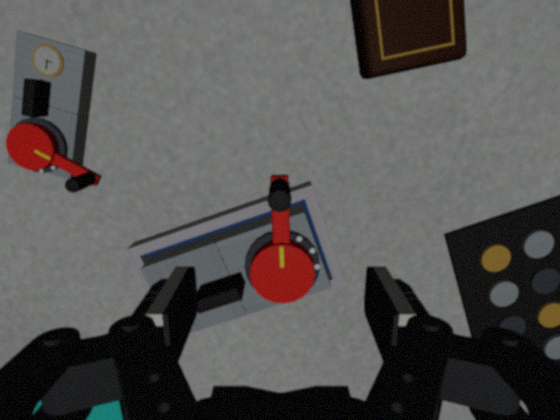

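The post's top is at (279,198), against a prediction of (280,201), and the lever lies along the tool's x axis. Descending and gripping.

jog_arm:
  increments:
    - {"claw":0.2,"tx":0,"ty":0,"tz":2,"twist":0}
    - {"claw":0.2,"tx":0,"ty":0,"tz":4,"twist":0}
    - {"claw":0.2,"tx":0,"ty":0,"tz":4,"twist":0}
    - {"claw":0.2,"tx":0,"ty":0,"tz":3,"twist":0}
    - {"claw":0.2,"tx":0,"ty":0,"tz":1.5,"twist":0}
    - {"claw":0.2,"tx":0,"ty":0,"tz":0.9,"twist":0}
    - {"claw":0.2,"tx":0,"ty":0,"tz":0,"twist":0}

```text
clock: 13.25
ee_pos: [0.6185, -0.1177, 0.0754]
ee_rot: [[0.349, 0.937, -0.001], [0.937, -0.349, 0.0], [-0.0, -0.001, -1.0]]
ft_force: [-0.9, -0.4, 0.6]
gripper_width: 0.0682
grip_force: 0.0
```

jog_arm:
  increments:
    - {"claw":1,"tx":0,"ty":0,"tz":0,"twist":0}
    - {"claw":1,"tx":0,"ty":0,"tz":0,"twist":0}
    - {"claw":1,"tx":0,"ty":0,"tz":0,"twist":0}
    - {"claw":1,"tx":0,"ty":0,"tz":0,"twist":0}
    - {"claw":1,"tx":0,"ty":0,"tz":0,"twist":0}
    - {"claw":1,"tx":0,"ty":0,"tz":0,"twist":0}

```text
clock: 13.85
ee_pos: [0.6195, -0.1177, 0.077]
ee_rot: [[0.348, 0.937, 0.002], [0.937, -0.348, -0.0], [0.0, 0.002, -1.0]]
ft_force: [0.5, 1.4, 5.7]
gripper_width: 0.0157
grip_force: 58.5
```

jog_arm:
  increments:
    - {"claw":1,"tx":-0.01,"ty":0.42,"tz":0,"twist":3}
    - {"claw":1,"tx":-0.02,"ty":0.56,"tz":0,"twist":4}
    - {"claw":1,"tx":-0.02,"ty":0.56,"tz":0,"twist":4}
    - {"claw":1,"tx":-0.02,"ty":0.56,"tz":0,"twist":4}
    - {"claw":1,"tx":-0.02,"ty":0.56,"tz":0,"twist":4}
    - {"claw":1,"tx":-0.01,"ty":0.42,"tz":0,"twist":3}
    - {"claw":1,"tx":0,"ty":0,"tz":0,"twist":0}

```text
clock: 14.55
ee_pos: [0.6458, -0.134, 0.077]
ee_rot: [[0.676, 0.737, 0.002], [0.737, -0.676, -0.0], [0.001, 0.002, -1.0]]
ft_force: [-0.2, 0.9, 5.4]
gripper_width: 0.0159
grip_force: 58.7
```

```bash
cat >> h.py <<'E'
def lev():
    s=robot.state();d=s["ee_pos"][:2]-[.591,-.193]
    R=s["ee_rot"];f=R.T@s["ft_force"]
    print("t",s["clock"],"r %.4f ang %.1f yaw %.1f"%(np.hypot(*d),np.degrees(np.arctan2(d[1],d[0])),np.degrees(np.arctan2(R[1,0],R[0,0]))),"f tool",f,"tq",s["wrist_torque"],s["ee_pos"])
E
python3 -c "
from h import *
lev()"
```

```text
t 14.55 r 0.0806 ang 47.1 yaw 47.5 f tool [ 0.5562 -0.7135 -5.3924] tq [ 0.1767  0.09   -0.1472] [ 0.6458 -0.134   0.077 ]
```

jog_arm:
  increments:
    - {"claw":1,"tx":-0.01,"ty":0.42,"tz":0,"twist":3}
    - {"claw":1,"tx":-0.02,"ty":0.56,"tz":0,"twist":4}
    - {"claw":1,"tx":-0.02,"ty":0.56,"tz":0,"twist":4}
    - {"claw":1,"tx":-0.02,"ty":0.56,"tz":0,"twist":4}
    - {"claw":1,"tx":-0.02,"ty":0.56,"tz":0,"twist":4}
    - {"claw":1,"tx":-0.01,"ty":0.42,"tz":0,"twist":3}
    - {"claw":1,"tx":0,"ty":0,"tz":0,"twist":0}

```text
clock: 15.25
ee_pos: [0.6638, -0.1588, 0.0769]
ee_rot: [[0.903, 0.43, 0.002], [0.43, -0.903, -0.0], [0.001, 0.001, -1.0]]
ft_force: [-0.2, 1.4, 6.4]
gripper_width: 0.0161
grip_force: 58.7
```

```bash
python3 -c "
from h import *
lev()"
```

```text
t 15.25 r 0.0805 ang 25.2 yaw 25.5 f tool [ 0.4295 -1.3853 -6.4139] tq [ 0.1312  0.1755 -0.1505] [ 0.6638 -0.1588  0.0769]
```

jog_arm:
  increments:
    - {"claw":1,"tx":0,"ty":0.28,"tz":0,"twist":2}
    - {"claw":1,"tx":-0.01,"ty":0.28,"tz":0,"twist":2}
    - {"claw":1,"tx":0,"ty":0.28,"tz":0,"twist":2}
    - {"claw":1,"tx":-0.01,"ty":0.28,"tz":0,"twist":2}
    - {"claw":1,"tx":0,"ty":0,"tz":0,"twist":0}

```text
clock: 15.75
ee_pos: [0.6677, -0.1688, 0.0768]
ee_rot: [[0.953, 0.301, 0.001], [0.301, -0.953, -0.0], [0.001, 0.0, -1.0]]
ft_force: [-1.6, 1.4, 6.4]
gripper_width: 0.0163
grip_force: 58.8
```

```bash
python3 -c "
from h import *
lev()"
```

```text
t 15.75 r 0.0804 ang 17.5 yaw 17.5 f tool [-1.0809 -1.7651 -6.3751] tq [0.0851 0.2956 0.0568] [ 0.6677 -0.1688  0.0768]
```

jog_arm:
  increments:
    - {"claw":1,"tx":0,"ty":0.28,"tz":0,"twist":2}
    - {"claw":1,"tx":-0.01,"ty":0.28,"tz":0,"twist":2}
    - {"claw":1,"tx":0,"ty":0.28,"tz":0,"twist":2}
    - {"claw":1,"tx":0,"ty":0,"tz":0,"twist":0}

```text
clock: 16.15
ee_pos: [0.6706, -0.1767, 0.0772]
ee_rot: [[0.98, 0.2, 0.003], [0.2, -0.98, -0.0], [0.003, 0.001, -1.0]]
ft_force: [2.1, 2.2, 6.3]
gripper_width: 0.0157
grip_force: 58.7
```

```bash
python3 -c "
from h import *
lev()"
```

```text
t 16.15 r 0.0813 ang 11.6 yaw 11.6 f tool [ 2.5404 -1.706  -6.2718] tq [ 0.2948 -0.1955 -0.0756] [ 0.6706 -0.1767  0.0772]
```

jog_arm:
  increments:
    - {"claw":1,"tx":0,"ty":0.28,"tz":0,"twist":2}
    - {"claw":1,"tx":-0.01,"ty":0.28,"tz":0,"twist":2}
    - {"claw":1,"tx":-0.01,"ty":0.28,"tz":0,"twist":2}
    - {"claw":1,"tx":0,"ty":0.28,"tz":0,"twist":2}
    - {"claw":1,"tx":-0.01,"ty":0.28,"tz":0,"twist":2}
    - {"claw":1,"tx":0,"ty":0,"tz":0,"twist":0}

```text
clock: 16.75
ee_pos: [0.6721, -0.1909, 0.0771]
ee_rot: [[1.0, 0.027, 0.003], [0.027, -1.0, -0.0], [0.003, 0.001, -1.0]]
ft_force: [3.4, 1.5, 6.1]
gripper_width: 0.0161
grip_force: 58.7
```

```bash
python3 - <<'E'
from h import *
lev()
b=robot.camera("side");t=robot.camera("top")
cv2.imwrite("pics/t7.png",t[:,:,::-1])
c=np.vstack([cv2.resize(b[140:230,230:340],None,fx=5,fy=5,interpolation=cv2.INTER_CUBIC)])
cv2.imwrite("pics/s7.png",c[:,:,::-1])
E
```

```text
t 16.75 r 0.0812 ang 1.5 yaw 1.5 f tool [ 3.4513 -1.4277 -6.0646] tq [ 0.1756 -0.3487 -0.1266] [ 0.6721 -0.1909  0.0771]
```

View pics/s7.png

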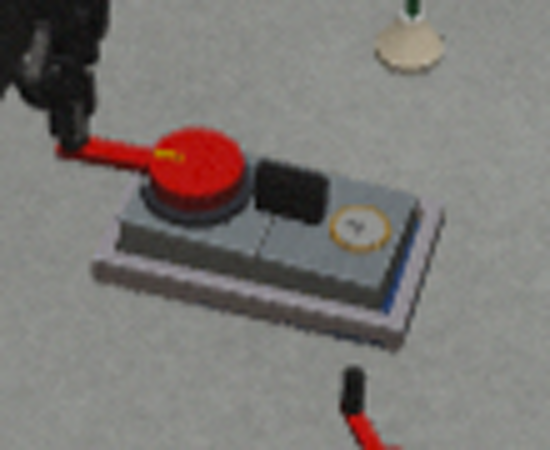

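The side crop shows the lever pointing along chamber +x, the chamber flat inside the fence and a slim blue gap at its dial end. I'll go a little further so the tooth is clearly passed, then let go.

jog_arm:
  increments:
    - {"claw":1,"tx":0,"ty":0.21,"tz":0,"twist":1.5}
    - {"claw":1,"tx":0,"ty":0.21,"tz":0,"twist":1.5}
    - {"claw":1,"tx":0,"ty":0,"tz":0,"twist":0}
    - {"claw":0.8,"tx":0,"ty":0,"tz":0,"twist":0}
    - {"claw":0.5,"tx":0,"ty":0,"tz":0,"twist":0}
    - {"claw":0.3,"tx":0,"ty":0,"tz":0,"twist":0}
    - {"claw":0.3,"tx":0,"ty":0,"tz":0,"twist":0}
    - {"claw":0.3,"tx":0,"ty":0,"tz":0,"twist":0}

```text
clock: 17.65
ee_pos: [0.6705, -0.1948, 0.0752]
ee_rot: [[1.0, -0.024, -0.001], [-0.024, -1.0, 0.0], [-0.001, -0.0, -1.0]]
ft_force: [0.4, -0.2, 0.4]
gripper_width: 0.0595
grip_force: 0.0
```

jog_arm:
  increments:
    - {"claw":0.3,"tx":0,"ty":0,"tz":-1,"twist":0}
    - {"claw":0.3,"tx":0,"ty":0,"tz":-3,"twist":0}
    - {"claw":0.3,"tx":0,"ty":0,"tz":-4,"twist":0}
    - {"claw":0.3,"tx":0,"ty":0,"tz":-4,"twist":0}
    - {"claw":0.3,"tx":-3,"ty":0,"tz":-3,"twist":0}
    - {"claw":0.3,"tx":-4,"ty":0,"tz":0,"twist":0}
    - {"claw":0.3,"tx":-4,"ty":0,"tz":0,"twist":0}
    - {"claw":0.3,"tx":-4,"ty":0,"tz":0,"twist":0}

```text
clock: 18.45
ee_pos: [0.5198, -0.1912, 0.2269]
ee_rot: [[1.0, -0.024, 0.001], [-0.024, -1.0, -0.001], [0.001, 0.001, -1.0]]
ft_force: [-0.4, -0.4, 1.3]
gripper_width: 0.0599
grip_force: 0.0
```

jog_arm:
  increments:
    - {"claw":0.3,"tx":-2,"ty":0,"tz":0,"twist":0}
    - {"claw":0.3,"tx":0,"ty":0,"tz":0,"twist":0}

```text
clock: 18.65
ee_pos: [0.4991, -0.1909, 0.227]
ee_rot: [[1.0, -0.025, 0.001], [-0.025, -1.0, -0.001], [0.001, 0.001, -1.0]]
ft_force: [0.8, -0.1, 0.7]
gripper_width: 0.0599
grip_force: 0.0
```

```bash
python3 - <<'E'
from h import *
import pickle
lev()
ci=robot.camera_info("wrist");a=robot.camera("wrist")[:,:,::-1].copy()
cv2.imwrite("pics/w8.png",a);pickle.dump(ci,open("w8.pkl","wb"))
hsv=cv2.cvtColor(a,cv2.COLOR_BGR2HSV);H,S,V=cv2.split(hsv)
def comps(m,name,z,amin):
    n,l,st,c=cv2.connectedComponentsWithStats(m.astype(np.uint8))
    for s,q in zip(st[1:],c[1:]):
        if s[4]>amin: print(name,s,q,ray(ci,q,z)[0])
red=((H<8)|(H>172))&(S>150)&(V>70)
dt=cv2.distanceTransform(red.astype(np.uint8),cv2.DIST_L2,5);k=np.unravel_index(dt.argmax(),dt.shape);print("hub",k[::-1],dt.max(),ray(ci,k[::-1],.066))
comps(red,"red",.062,200)
comps((H>22)&(H<35)&(S>150)&(V>90),"yellow",.067,20)
comps((H>12)&(H<24)&(S>70)&(V>90),"dialring",.043,40)
comps((S<40)&(V>135),"white",.05,8)
comps((V<45)&(np.arange(420)[:,None]<260),"black",.106,80)
E
```

```text
t 18.65 r 0.0919 ang 178.7 yaw -1.4 f tool [ 0.8425  0.0721 -0.7105] tq [-0.0276  0.0122  0.0439] [ 0.4991 -0.1909  0.227 ]
hub (np.int64(277), np.int64(86)) 25.1969 [[ 0.5819 -0.1913  0.066 ]]
red [ 241    0   77  112 5354] [279.0572  65.1784] [ 0.5974 -0.1933  0.062 ]
red [  74  242   49   43 1374] [ 97.0277 264.1645] [ 0.4323 -0.0236  0.062 ]
yellow [278  32   4  28 110] [279.4727  45.5   ] [ 0.6109 -0.1939  0.067 ]
yellow [ 99 255  10   9  24] [103.25   259.1667] [ 0.4393 -0.0327  0.067 ]
dialring [277  31   6  30  68] [279.4853  45.5147] [ 0.6139 -0.194   0.043 ]
dialring [255 181  42  39 351] [275.3191 199.1481] [ 0.4845 -0.187   0.043 ]
dialring [ 19 207  28  26 146] [ 33.1918 218.5411] [0.4712 0.0384 0.043 ]
white [262  29   4   4  11] [263.5455  30.3636] [ 0.6243 -0.1817  0.05  ]
white [304  36   4   4  10] [305.7  37.2] [ 0.6186 -0.2149  0.05  ]
white [317  55   3   4  10] [318.   56.2] [ 0.6044 -0.2247  0.05  ]
white [501 147  13  16  35] [508.4571 153.6286] [ 0.5222 -0.3897  0.05  ]
white [499 166  15  16  80] [504.25  172.375] [ 0.5058 -0.3885  0.05  ]
white [172 312   5   8  23] [174.3043 315.913 ] [ 0.3694 -0.0841  0.05  ]
white [384 312   7   8  40] [386.65 315.35] [ 0.365  -0.2938  0.05  ]
black [276  92  41  25  90] [298.1778 106.7778] [ 0.5667 -0.2058  0.106 ]
black [268 124  18  56 895] [276.5531 151.2704] [ 0.5366 -0.1901  0.106 ]
black [505 171  33  15 216] [521.1713 177.8009] [ 0.5131 -0.3674  0.106 ]
black [  35  183  109   67 1047] [ 99.5883 220.1824] [ 0.4882 -0.0558  0.106 ]
black [ 34 227  44  30 728] [ 55.7514 241.3118] [ 0.472  -0.0195  0.106 ]
black [ 83 238  30  11 141] [ 99.1206 242.4539] [ 0.4703 -0.0525  0.106 ]
```

```bash
python3 - <<'E'
from h import *
import pickle
cw=pickle.load(open("w8.pkl","rb"));cs=robot.camera_info("side")
a=robot.camera("side")[:,:,::-1].copy()
hsv=cv2.cvtColor(a,cv2.COLOR_BGR2HSV);H,S,V=cv2.split(hsv)
hub=ray(cw,[279.5,73.3],.066)[0];d=ray(cw,[275.5,199.5],.043)[0];p=ray(cw,[279.5,45.5],.067)[0]
an=lambda v:np.degrees(np.arctan2(v[1],v[0]))
print("hub",hub,"chamber",an(hub-d),np.hypot(*(hub-d)[:2]),"lever",an(p-hub));print("lever slip rad",.409-np.radians(an(p-hub)-an(hub-d)))
for q in ray(cw,[[263.5,30.4],[305.7,37.2],[318,56.2]],.05): print("dot rel chamber",an(q-hub)-an(hub-d))
print("pred dial side px",proj(cs,d),"pred hub",proj(cs,hub))
for nm,m in(("ring",(H>12)&(H<24)&(S>70)&(V>80)),("red",((H<8)|(H>172))&(S>150)&(V>70))):
    m=m.astype(np.uint8);m[:150]=0;m[215:]=0;m[:,:235]=0;m[:,335:]=0
    n,l,st,c=cv2.connectedComponentsWithStats(m)
    for s,q in zip(st[1:],c[1:]):
        if s[4]>15:print(nm,s,q)
E
```

```text
hub [ 0.5912 -0.1935  0.066 ] chamber -3.3764131989557025 0.10724327500089595 lever -1.4047477588928385
lever slip rad 0.3745879463231201
dot rel chamber 23.06201594750497
dot rel chamber -34.64293690564319
dot rel chamber -63.763418001415005
pred dial side px [[301.6506 185.5822]] pred hub [[269.0628 171.9966]]
ring [296 181  12  10  34] [301.1176 185.4118]
red [246 166  33  14 259] [265.668  171.9228]
```

The cap is home (first dot at 23°, expected 23.4°), the slip is about 0.37 rad (one click), and the chamber is flat.

```bash
python3 -c "
from station import robot
print(robot.finish_job())"
```

```text
the job is handed in; nothing more can be done
None
```

Job handed in at about 19 s: the chamber lies flat in the blue dock, the cap measures home, the lever slipped about 0.37 rad (past the first click, short of the second), and the gripper is clear; no verdict came back.

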